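# Lay up a pot bottom on the sprung plate

### The arm

A 7-joint arm with a two-finger parallel gripper is mounted at the origin on the work surface. World frame = base frame: x ahead of the robot, y to its left, z up, the work surface at z = 0. Lengths are in m, angles in rad, forces in N, time in s.
With the tool pointing down it reaches from about 0.4 to 0.85 m from the base axis. Payload 10.4 kg.
Tool frame: the origin (TCP) lies at the very end of the fingers, on their centre line; the grasp point (between the pads) lies 19 mm behind it (manip.grip_point_offset is the distance from the TCP to the grasp point, in m); z points along the fingers, y is the line along which they close (so a half turn about z gives the same grasp; the last joint's range is limited). The gripper opens to 85 mm and grips with 20 to 120 N. Pads are 22 mm wide; open, the fingers measure 114 mm over their backs; the gripper's body (76 mm by 85 mm) begins 54 mm behind the grasp point. The pads swing forward as they close: fully open they stand 13 mm farther back than shut.
Start: joints at [-1.136, 0.332, -0.065, 1.46, 0.022, 1.35, -0.088], TCP at [0.276, 0.561, 0.231] pointing down, gripper open.
Joint ranges: [-2.6, 2.6], [-0.5, 2.12], [-1.47, 1.34], [0.16, 2.42], [-1.27, 4.41], [0.06, 2.06], [-2.6, 2.6]. Speed limits (rad/s): [2.22, 2.22, 2.79, 2.79, 3.14, 3.14, 3.14].

### API

Orientations are given as a unit quaternion [x, y, z, w].
In Python, from workcell import manip gives the robot as it stands. The module is installed in compiled form; this text tells all that it offers.
- The arm moves only by the shell command python3 -m inch 'ROWS' [OPENING] [FORCE]. ROWS is JSON, a list of rows, each a list of 2 entries, a list of its own where there are three numbers: the shift along the tool's x, y, z each as a share of 0.08 m, from -1 to 1, then the turn, a rotation vector about the tool's x, y, z each as a share of 45 degrees, from -1 to 1. A call has exactly 10 rows; each row is the pose to reach, as a shift and turn from the pose commanded when the call began, along the tool's axes at that moment; what a row does not reach only later rows make up. A row lasts 1/10 s, in which the tool goes at most 50 mm and 8.59 degrees, less where a joint would pass 70% of its speed; a pose out of reach is approached as far as the arm can. A call with a number of a shift or a turn outside -1 to 1 is refused whole. A call with a gripper value outside its range is refused whole. OPENING is the opening, from 0 (shut) to 1 (fully open), set as the call begins (- or left out, the last holds). The fingers move at their own pace and stop on an object; FORCE is the grip in N (left out, the last holds). Time passes only in rows, so rows that repeat a pose let the fingers close, or fill a call up. It gives the time, the measured TCP pose, the force, the opening and the grip force at its end, in the units of the state.
- manip.get_obs(): the state, without advancing time (a new reading comes with each control period).
- manip.camera(name): name is "scene" or "top" or "wrist"; returns the picture (480x640x3 uint8, red, green, blue); there is no depth.
- manip.camera_params(name): a dict with "fov_y" (degrees; the focal length in pixels is half the picture's height over the tangent of half this angle, whatever the lens; pixels are square), "cx", "cy" (the principal point, pixels), "k1" (the pictures are not rectified: a ray, as slopes to the right and down, at radius r is drawn at 1 + k1 r^2 times it, then the intrinsics apply), "camera_from_world" (4x4, takes a point from world to camera coordinates); the wrist camera has in their place "T_tool_cam" (4x4, takes a point from camera to tool coordinates, whose origin is the TCP and whose axes are the flange's). Camera axes: x right, y up, looking along -z (the intrinsics and any distortion apply to the point x, -y, -z); pixel columns grow to the right and rows downward; lengths in m; the calibration is good to about 2 mm. A picture is of the moment at which its call begins: read the wrist's pose just before it. camera_params takes no time and is no camera call.
- manip.hand_in(): hands the job in; it is judged then, once.
The state is a dict: "clock": time; "joint_pos": joint angles; "joint_velocities": joint speeds; "tau": joint torques, N m; "position": TCP position; "ee_rot": TCP orientation; "ft_force": force on the tool from outside, world axes, zero at the start; "torque": the same for the moment, N m; "grip_width": opening from 0.0 (shut) to 1.0 (fully open); "grasp_force": force on a finger pad.
Only numpy, scipy, OpenCV 4.12 (cv2) and the standard library are available. Lean on these libraries where they do the work, as an engineer would, in place of code of your own. Each camera call takes 0.05 s, during which the arm holds its last target. There are 200 camera calls.

### The job

Take the three discs from the sloping rack and stack them flat on the round plate of the stand, centred on the plate and on one another: the widest at the bottom, then the thick one, then the small one with its boss up. The plate is sprung and clamped at an unknown height, so feel for contact and set each disc down gently, without letting it fall or pressing hard. Let go of each disc before fetching the next, and leave the other things on the bench where they are.

Things in the scene. Friction and masses are not known exactly. Their poses are not given: they have to be found in the camera images.
- sole: widest disc: plain flat steel, 64 mm diameter, 8 mm thick, about 0.2 kg. Origin at the centre of its underside, z axis up out of its top face. Starts lying in one of the rack's three lanes (any of them).
- core: thick disc: plain flat aluminium, 58 mm diameter, 14 mm thick, about 0.1 kg. Origin at the centre of its underside, z axis out of its top face. Starts in another lane of the rack.
- cap: small disc: steel, 52 mm diameter, 8 mm thick, with a round boss 24 mm wide and 5 mm high in the middle of its top face, about 0.14 kg. Origin at the centre of its underside, z axis out of its top (boss) face. Starts in the remaining lane of the rack.
- rack: fixed wooden rack 236 mm wide; origin on the bench under the middle lane. Its plane slopes 30 deg, rising to its -x (robot side), 58 mm high at x=0, from 59 mm below to 73 mm above there along the slope. Lanes at y -78, 0, 78 mm: 74 mm between walls 14 mm high, no finger room beside a disc, but open uphill and downhill. Discs lie at x 0 to 12 mm above two 10 mm high pins 41 mm apart.
- stand: fixed stand, base 110 mm square, with a level round steel plate, 100 mm diameter, 8 mm thick, on a column. Origin on the bench under the plate's centre. The plate's top is clamped anywhere from 55 to 105 mm above the bench (not measured); it is sprung, gives 0.5 mm per newton and bottoms after about 6 mm. A ring line 72 mm wide marks its middle.
- pot_a: open steel pot 110 mm wide, 62 mm high, loose bystander; origin at the centre of its underside
- pot_b: open steel pot 96 mm wide, 55 mm high, loose bystander; origin at the centre of its underside
- band: thin steel band (ring) 64 mm outside, 58 mm inside, 18 mm high, lying flat, loose bystander; origin at the centre of its underside
- lid: steel pot lid 110 mm wide, 14 mm high, lying flat, loose bystander; origin at the centre of its underside
- driver: screwdriver lying down, about 200 mm long and 30 mm high, loose bystander
- weight: small brass weight 36 mm wide, 30 mm high, loose bystander; origin at the centre of its underside
Things that resemble listed ones, but are neither listed nor needed, are in the scene too. What is shaped like the core but purple is not meant. Leave any purple look-alike of the sole alone.

How it is judged:
By the outcome, as a careful person would: the job done as asked, in the order asked, and still so for the second after the job is handed in, with the robot touching nothing.
It also fails if it takes over 72 s, if anything falls off the work surface, if the arm or the gripper's body presses on something with over 40 N, if the wrist force passes 120 N, or if a joint passes its speed limit or range.

## Working session

There is one attempt and no reset: what is moved stays moved. The work goes in short steps, Python scripts to look and compute and a shell command to move; the robot and the scene stay as the last step left them, time stands still between calls to the robot, and variables do not carry over. Pictures are saved under pics/ and viewed, at most 10 in all, crops included, and the job is handed in when it is done.

```bash
mkdir -p pics; cat > h.py <<'E'
import numpy as np, cv2
from workcell import manip
from scipy.spatial.transform import Rotation as R
def snap(n,f=None):
    o=manip.get_obs(); im=manip.camera(n); 
    if f: cv2.imwrite('pics/'+f,im[:,:,::-1])
    return o,im
def ray(n,px,o=None):
    p=manip.camera_params(n); f=240/np.tan(np.radians(p['fov_y'])/2)
    K=np.array([[f,0,p['cx']],[0,f,p['cy']],[0,0,1.]])
    u=cv2.undistortPoints(np.array(px,float).reshape(-1,1,2),K,np.array([p['k1'],0,0,0.]))[:,0]
    d=np.c_[u[:,0],-u[:,1],-np.ones(len(u))]
    if n=='wrist':
        T=np.eye(4);T[:3,:3]=R.from_quat(o['ee_rot']).as_matrix();T[:3,3]=o['position'];T=T@np.array(p['T_tool_cam'])
    else: T=np.linalg.inv(np.array(p['camera_from_world']))
    return T[:3,3], d@T[:3,:3].T
def plane(n,px,P,N,o=None):
    c,d=ray(n,px,o); P=np.array(P);N=np.array(N)
    return c+d*(((P-c)@N)/(d@N))[:,None]
def proj(n,X,o=None):
    p=manip.camera_params(n); f=240/np.tan(np.radians(p['fov_y'])/2)
    if n=='wrist':
        T=np.eye(4);T[:3,:3]=R.from_quat(o['ee_rot']).as_matrix();T[:3,3]=o['position'];M=np.linalg.inv(T@np.array(p['T_tool_cam']))
    else: M=np.array(p['camera_from_world'])
    X=np.atleast_2d(X)@M[:3,:3].T+M[:3,3]
    s=np.c_[X[:,0]/-X[:,2],-X[:,1]/-X[:,2]]; s*=1+p['k1']*(s**2).sum(1)[:,None]
    return s*f+[p['cx'],p['cy']]
E
python3 - <<'E'
from h import *
snap('top','top0.png');snap('scene','scene0.png')
o=manip.get_obs();print({k:np.round(v,3) for k,v in o.items()},manip.grip_point_offset)
for n in('top','scene','wrist'):print(n,manip.camera_params(n))
E
```

```text
{'clock': np.float64(0.1), 'joint_pos': array([-1.136,  0.333, -0.065,  1.461,  0.022,  1.35 , -0.089]), 'joint_velocities': array([ 0.001, -0.001,  0.   , -0.002,  0.   ,  0.001, -0.002]), 'tau': array([ 0.0000e+00, -6.2674e+01,  4.9000e-02, -3.9243e+01,  1.6000e-02,
        7.0000e-03, -0.0000e+00]), 'position': array([0.276, 0.56 , 0.231]), 'ee_rot': array([ 0.227,  0.974, -0.001, -0.   ]), 'ft_force': array([-0.162, -0.138, -0.844]), 'torque': array([ 0.064, -0.037,  0.043]), 'grasp_force': np.float64(0.0), 'grip_width': np.float64(1.002)} 0.0187
top {'fov_y': 49.195229492476635, 'cx': 315.05225457567474, 'cy': 242.22382429087463, 'k1': 0.031637266040010235, 'camera_from_world': array([[ 0.00863927, -0.99977643, -0.01929928,  0.01177008],
       [ 0.99075427,  0.00594493,  0.13553832, -0.58254029],
       [-0.13539329, -0.02029179,  0.99058412, -1.54232342],
       [ 0.        ,  0.        ,  0.        ,  1.        ]])}
scene {'fov_y': 45.57029910076747, 'cx': 307.49076606775384, 'cy': 253.51460252368673, 'k1': -0.1525263985729431, 'camera_from_world': array([[ 0.61908625,  0.7853186 ,  0.00262988, -0.34296013],
       [-0.65065134,  0.51104372,  0.56168243,  0.34593564],
       [ 0.43975568, -0.349441  ,  0.82734874, -1.74247707],
       [ 0.        ,  0.        ,  0.        ,  1.        ]])}
wrist {'fov_y': 67.45766553803313, 'cx': 315.81352723588265, 'cy': 241.43933389684483, 'k1': -0.0004935527802861001, 'T_tool_cam': array([[ 2.91578614e-04,  9.47127967e-01,  3.20855932e-01,
         8.23658730e-02],
       [ 9.99999891e-01, -3.92946652e-04,  2.51178718e-04,
        -3.11195872e-04],
       [ 3.63977652e-04,  3.20855824e-01, -9.47127979e-01,
        -1.44604858e-01],
       [ 0.00000000e+00,  0.00000000e+00,  0.00000000e+00,
         1.00000000e+00]])}
```

View pics/top0.png

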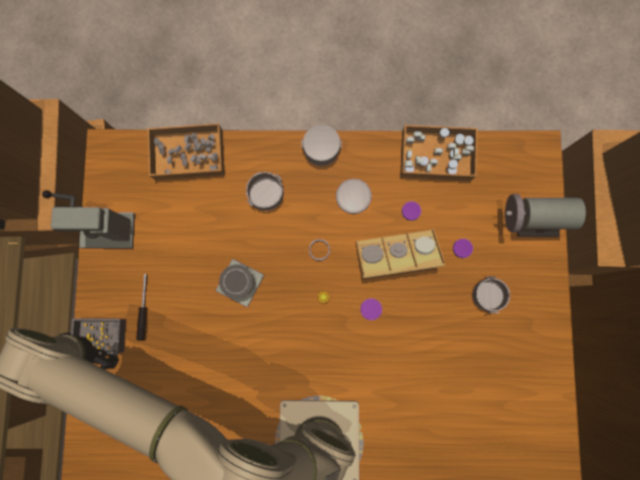

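View pics/scene0.png

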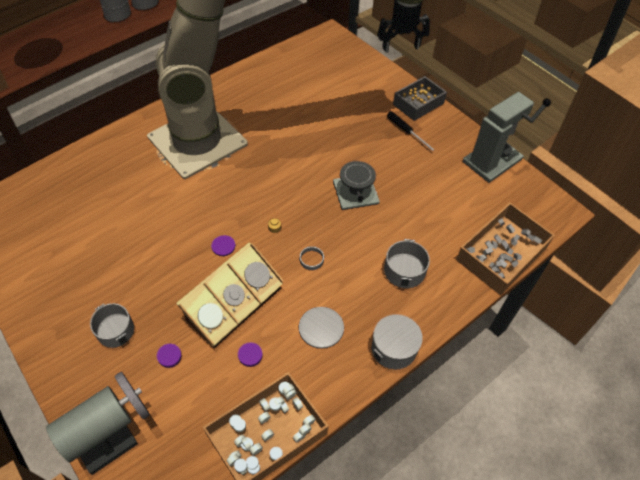

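The top view shows the rack around (400,254), with the sole at (372,252), the cap at (398,249) and the core at (425,245). The stand plate is at (237,281). The scene view agrees: sole (257,275), cap (234,294), core (210,315), plate (358,176).

```bash
python3 - <<'E'
from h import *
z=[0,0,1]
D=plane('top',[(372,252.5),(398,249.5),(425,245)],[0,0,.064],z);print('discs top',D.round(3))
print('discs scene',plane('scene',[(257,275),(234,294),(210,315)],[0,0,.064],z).round(3))
v=D[0]-D[2];print('yaw of rack x',np.degrees(np.arctan2(v[1],v[0]))-90)
a,d=ray('top',[(237,281)]);b,e=ray('scene',[(358,176)])
d=d[0];e=e[0];s=np.linalg.lstsq(np.c_[d,-e],b-a,rcond=None)[0];print('plate',a+d*s[0],b+e*s[1])
i=cv2.imread('pics/top0.png');j=cv2.imread('pics/scene0.png')
cv2.imwrite('pics/c.png',np.hstack([cv2.resize(i[210:310,200:300],(400,400),interpolation=2),cv2.resize(j[140:220,315:395],(400,400),interpolation=2)]))
o=manip.get_obs();print(R.from_quat(o['ee_rot']).as_matrix().round(3))
E
```

```text
discs top [[ 0.549 -0.153  0.064]
 [ 0.559 -0.23   0.064]
 [ 0.573 -0.309  0.064]]
discs scene [[ 0.548 -0.153  0.064]
 [ 0.558 -0.227  0.064]
 [ 0.57  -0.304  0.064]]
yaw of rack x 8.49356986691079
plate [0.461701   0.24268323 0.07549825] [0.46451971 0.24672696 0.07635348]
[[-0.897  0.442 -0.   ]
 [ 0.442  0.897 -0.001]
 [-0.    -0.001 -1.   ]]
```

View pics/c.png

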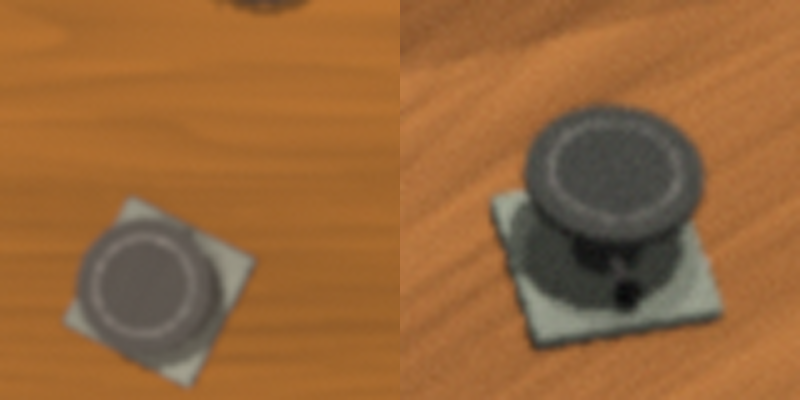

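```bash
M='python3 -m inch'
python3 -m inch '[[[-0.2,-0.19,0],[0,0,0]],[[-0.4,-0.37,0],[0,0,0]],[[-0.6,-0.56,0],[0,0,0]],[[-0.8,-0.75,0],[0,0,0]],[[-1,-0.93,0],[0,0,0]],[[-1,-0.93,0],[0,0,0]],[[-1,-0.93,0],[0,0,0]],[[-1,-0.93,0],[0,0,0]],[[-1,-0.93,0],[0,0,0]],[[-1,-0.93,0],[0,0,0]]]' 0.88
python3 -m inch '[[[-0.2,-0.19,0],[0,0,0]],[[-0.4,-0.37,0],[0,0,0]],[[-0.6,-0.56,0],[0,0,0]],[[-0.8,-0.75,0],[0,0,0]],[[-1,-0.93,0],[0,0,0]],[[-1,-0.93,0],[0,0,0]],[[-1,-0.93,0],[0,0,0]],[[-1,-0.93,0],[0,0,0]],[[-1,-0.93,0],[0,0,0]],[[-1,-0.93,0],[0,0,0]]]'
python3 -m inch '[[[-0.2,-0.19,0],[0,0,0]],[[-0.4,-0.37,0],[0,0,0]],[[-0.6,-0.56,0],[0,0,0]],[[-0.8,-0.75,0],[0,0,0]],[[-1,-0.93,0],[0,0,0]],[[-1,-0.93,0],[0,0,0]],[[-1,-0.93,0],[0,0,0]],[[-1,-0.93,0],[0,0,0]],[[-1,-0.93,0],[0,0,0]],[[-1,-0.93,0],[0,0,0]]]'
cat >save.py <<'E'
import sys,pickle
from h import *
o,im=snap('wrist',sys.argv[1]+'.png');pickle.dump((o,im),open(sys.argv[1]+'.pkl','wb'));print(o['clock'],o['position'].round(4))
E
python3 save.py w1
python3 -m inch '[[[-0.2,-0.19,0],[0,0,0]],[[-0.4,-0.37,0],[0,0,0]],[[-0.6,-0.56,0],[0,0,0]],[[-0.8,-0.75,0],[0,0,0]],[[-1,-0.93,0],[0,0,0]],[[-1,-0.93,0],[0,0,0]],[[-1,-0.93,0],[0,0,0]],[[-1,-0.93,0],[0,0,0]],[[-1,-0.93,0],[0,0,0]],[[-1,-0.93,0],[0,0,0]]]'
python3 save.py w2
python3 - <<'E'
import cv2,numpy as np
cv2.imwrite('pics/d.png',cv2.resize(np.hstack([cv2.imread('pics/w1.png'),cv2.imread('pics/w2.png')]),(800,300)))
E
```

```text
clock: 1.1
position: [0.3147, 0.4591, 0.2311]
ee_rot: [0.226, 0.974, -0.0, -0.0]
ft_force: [-0.7, -1.6, -0.4]
grip_width: 0.878
grasp_force: 0.0
clock: 2.1
position: [0.3536, 0.357, 0.2312]
ee_rot: [0.226, 0.974, -0.0, -0.0]
ft_force: [0.1, 0.5, 0.3]
grip_width: 0.876
grasp_force: 0.0
clock: 3.1
position: [0.3926, 0.255, 0.2312]
ee_rot: [0.226, 0.974, -0.0, -0.0]
ft_force: [0.7, -0.2, -0.1]
grip_width: 0.879
grasp_force: 0.0
3.1 [0.3926 0.255  0.2312]
clock: 4.15
position: [0.4315, 0.1529, 0.2313]
ee_rot: [0.226, 0.974, 0.0, -0.0]
ft_force: [-0.1, -0.8, -0.3]
grip_width: 0.878
grasp_force: 0.0
4.15 [0.4315 0.1529 0.2313]
```

View pics/d.png

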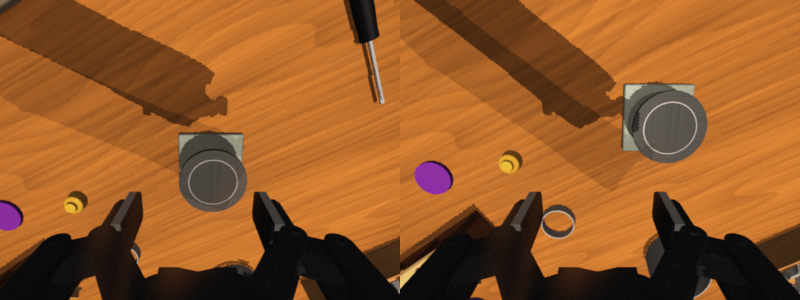

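The close views show the ring line at about (341,290) in w1 and (432,200) in w2. I'll fit both ellipses and triangulate the plate.

```bash
cat > goto.py <<'E'
from h import *
psi=np.radians(8.5)
def rackR(psi=psi):
    s=np.array([np.cos(psi)*.866,np.sin(psi)*.866,-.5]);n=np.array([np.cos(psi)*.5,np.sin(psi)*.5,.866])
    return np.c_[np.cross(s,-n),s,-n]
def level(h):
    h=np.radians(h);x=np.array([np.cos(h),np.sin(h),0]);z=np.array([0,0,-1.]);return np.c_[x,np.cross(z,x),z]
def go(p,Rt,o=None):
    o=o or manip.get_obs();Rc=R.from_quat(o['ee_rot']).as_matrix()
    print('clock',o['clock'].round(2),'shift',(Rc.T@(np.array(p)-o['position'])/.08).round(3),'turn',(np.degrees(R.from_matrix(Rc.T@Rt).as_rotvec())/45).round(3))
E
python3 - <<'E'
from goto import *
import pickle
rs=[]
for n,c in(('w1',(341,290)),('w2',(432,200))):
    o,im=pickle.load(open(n+'.pkl','rb'));g=cv2.cvtColor(im,cv2.COLOR_RGB2GRAY).astype(float)
    pts=[]
    for a in np.linspace(0,2*np.pi,72,endpoint=False):
        r=np.arange(28,48,.5);xy=np.array(c)+np.outer(r,[np.cos(a),np.sin(a)])
        v=cv2.remap(g.astype(np.float32),xy[:,0:1].astype(np.float32),xy[:,1:].astype(np.float32),1)[:,0]
        if v.max()-np.median(v)>25: pts.append(xy[v.argmax()])
    e=cv2.fitEllipse(np.array(pts,np.float32));print(n,len(pts),e);rs.append(ray('wrist',[e[0]],o))
(a,d),(b,e)=rs;d=d[0];e=e[0];s=np.linalg.lstsq(np.c_[d,-e],b-a,rcond=None)[0];print('plate',a+d*s[0],b+e*s[1])
Rt=rackR();n=-Rt[:,2]
go(np.array([.549,-.153,.064])+n*.10,Rt)
E
```

```text
w1 72 ((340.3933410644531, 291.0532531738281), (70.12055969238281, 77.4522933959961), 82.39356994628906)
w2 72 ((431.6672058105469, 204.2548370361328), (79.11248779296875, 87.84803771972656), 51.762107849121094)
plate [0.4601159  0.24617147 0.08213138] [0.459943   0.2461051  0.08205817]Traceback (most recent call last):
  File "<stdin>", line 14, in <module>
  File "goto.py", line 10, in go
    print('clock',o['clock'].round(2),'shift',(Rc.T@(np.array(p)-o['position'])/.08).round(3),'turn',(np.degrees(R.from_matrix(Rc.T@Rt).as_rotvec())/45).round(3))
                  ^^^^^^^^^^^^^^^^
AttributeError: 'float' object has no attribute 'round'
```

```bash
sed -i "s/o\['clock'\].round(2)/o['clock']/" goto.py; python3 - <<'E'
from goto import *
Rt=rackR();n=-Rt[:,2]
go(np.array([.549,-.153,.064])+n*.11,Rt)
E
```

```text
clock 4.2 shift [-3.569 -2.391  0.9  ] turn [0.614 0.322 1.2  ]
```

```bash
python3 -m inch '[[[-0.2,-0.13,0.04],[0,0,0]],[[-0.4,-0.27,0.08],[0,0,0]],[[-0.6,-0.4,0.12],[0,0,0]],[[-0.8,-0.54,0.16],[0,0,0]],[[-1,-0.68,0.2],[0,0,0]],[[-1,-0.68,0.2],[0,0,0]],[[-1,-0.68,0.2],[0,0,0]],[[-1,-0.68,0.2],[0,0,0]],[[-1,-0.68,0.2],[0,0,0]],[[-1,-0.68,0.2],[0,0,0]]]'
python3 -m inch '[[[-0.2,-0.13,0.04],[0,0,0]],[[-0.4,-0.27,0.08],[0,0,0]],[[-0.6,-0.4,0.12],[0,0,0]],[[-0.8,-0.54,0.16],[0,0,0]],[[-1,-0.68,0.2],[0,0,0]],[[-1,-0.68,0.2],[0,0,0]],[[-1,-0.68,0.2],[0,0,0]],[[-1,-0.68,0.2],[0,0,0]],[[-1,-0.68,0.2],[0,0,0]],[[-1,-0.68,0.2],[0,0,0]]]'
python3 -m inch '[[[-0.2,-0.13,0.04],[0.06,0.03,0.12]],[[-0.4,-0.27,0.08],[0.12,0.06,0.24]],[[-0.6,-0.4,0.12],[0.18,0.1,0.36]],[[-0.8,-0.54,0.16],[0.24,0.13,0.48]],[[-1,-0.68,0.2],[0.3,0.16,0.6]],[[-1,-0.68,0.2],[0.36,0.19,0.72]],[[-1,-0.68,0.2],[0.36,0.19,0.72]],[[-1,-0.68,0.2],[0.36,0.19,0.72]],[[-1,-0.68,0.2],[0.36,0.19,0.72]],[[-1,-0.68,0.2],[0.36,0.19,0.72]]]'
python3 - <<'E'
from goto import *
Rt=rackR();n=-Rt[:,2]
go(np.array([.549,-.153,.064])+n*.11,Rt)
E
```

```text
clock: 5.2
position: [0.4793, 0.0687, 0.2154]
ee_rot: [0.226, 0.974, 0.0, 0.0]
ft_force: [0.4, -0.1, 0.6]
grip_width: 0.882
grasp_force: 0.0
clock: 6.2
position: [0.5271, -0.0154, 0.1995]
ee_rot: [0.226, 0.974, 0.0, 0.0]
ft_force: [0.1, -0.1, 0.2]
grip_width: 0.877
grasp_force: 0.0
clock: 7.2
position: [0.5747, -0.0999, 0.1839]
ee_rot: [0.485, 0.86, -0.118, -0.102]
ft_force: [-0.7, 1.5, -0.1]
grip_width: 0.882
grasp_force: 0.0
clock 7.2 shift [-0.684  0.102  0.247] turn [0.256 0.127 0.482]
```

```bash
python3 -m inch '[[[-0.14,0.02,0.04],[0.05,0.03,0.1]],[[-0.28,0.04,0.08],[0.1,0.05,0.2]],[[-0.42,0.06,0.12],[0.15,0.08,0.3]],[[-0.56,0.08,0.16],[0.2,0.1,0.4]],[[-0.68,0.1,0.2],[0.256,0.127,0.482]],[[-0.684,0.1,0.247],[0.256,0.127,0.482]],[[-0.684,0.1,0.247],[0.256,0.127,0.482]],[[-0.684,0.1,0.247],[0.256,0.127,0.482]],[[-0.684,0.1,0.247],[0.256,0.127,0.482]],[[-0.684,0.1,0.247],[0.256,0.127,0.482]]]'
python3 save.py w3
```

```text
clock: 8.2
position: [0.6035, -0.1447, 0.1595]
ee_rot: [0.631, 0.732, -0.196, -0.169]
ft_force: [-1.2, 0.4, 0.5]
grip_width: 0.878
grasp_force: 0.0
8.2 [ 0.6035 -0.1447  0.1595]
```

View pics/w3.png

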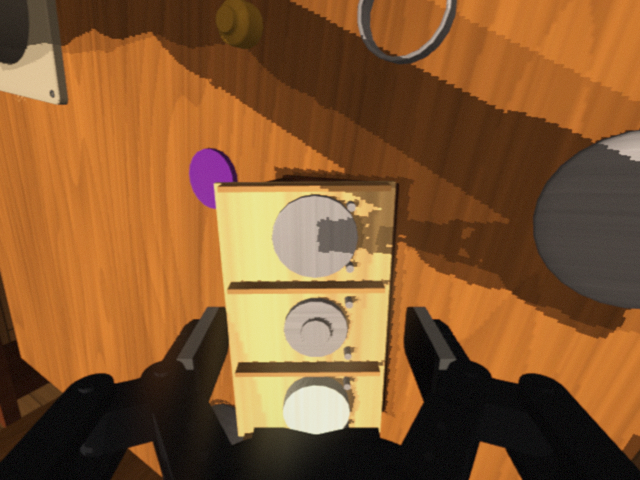

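The wrist view looks straight down the slope normal. The sole is at (315,236), spanning columns 272–357 and rows 195–277; the cap is at (316,327) and the core at (317,408). The pins are on the right, which is downhill.

```bash
python3 - <<'E'
from goto import *
import pickle
o,im=pickle.load(open('w3.pkl','rb'))
Rt=rackR();n=-Rt[:,2];s=Rt[:,1]
print('w/h mask')
hsv=cv2.cvtColor(im,cv2.COLOR_RGB2HSV)
# rack origin at floor, via floor-edge midpoints of the lane (col 217..397 -> x=0 at 0.553)
P0=plane('wrist',[(317,236)],[0,0,.058],[0,0,1],o)[0];print('P0',P0)
for nm,px,t in(('sole',[(315,236),(272,236),(357,236),(315,195),(315,277)],.008),('cap',[(316,327),(284,327),(348.5,327)],.008),('core',[(317,408),(283,408),(350,408)],.014)):
    q=plane('wrist',px,P0+n*t,n,o);L=[np.linalg.norm(q[1]-q[2])]
    if len(q)>3:L.append(np.linalg.norm(q[3]-q[4]))
    c=q[0]-n*t;print(nm,'under centre',c.round(4),'slope',((c-P0)@s).round(4),'lat',((c-P0)@Rt[:,0]).round(4),'diam',np.round(L,4))
print('edges along slope',((plane('wrist',[(217,236),(397,236)],P0,n,o)-P0)@s))
q=plane('wrist',[(235,286),(383,285.5),(238,367),(381,369.5),(225,186),(395,184)],P0+n*.014,n,o)@Rt[:,[1,0]]
print('yaw',[np.degrees(np.arctan2(*(q[i+1]-q[i])[::-1])) for i in(0,2,4)],'walls x',q[:,1])
E
```

```text
w/h mask
P0 [ 0.54576048 -0.15553996  0.058     ]
sole under centre [ 0.5441 -0.1532  0.0588] slope -0.0015 lat 0.0026 diam [0.063  0.0639]
cap under centre [ 0.5561 -0.2297  0.0584] slope -0.0008 lat -0.0749 diam [0.0523]
core under centre [ 0.5682 -0.3053  0.058 ] slope 0.0 lat -0.1514 diam [0.0578]
edges along slope [-0.07641658  0.06115789]
yaw [np.float64(0.16268078200842673), np.float64(-1.265655655613977), np.float64(0.6387745941057353)] walls x [-0.26979187 -0.26947298 -0.3434298  -0.34603908 -0.19363874 -0.19233019]
```

```bash
python3 - <<'E'
from goto import *
Rt=rackR();n=-Rt[:,2]
for h in(.02,-.003):go(np.array([.5441,-.1532,.0588])+n*h,Rt)
E
```

```text
clock 8.25 shift [ 0.007 -0.02   1.214] turn [-0.     0.001 -0.001]
clock 8.25 shift [ 0.007 -0.02   1.501] turn [-0.     0.001 -0.001]
```

```bash
python3 -m inch '[[[0,-0.02,0.1],[0,0,0]],[[0,-0.02,0.2],[0,0,0]],[[0,-0.02,0.3],[0,0,0]],[[0,-0.02,0.4],[0,0,0]],[[0,-0.02,0.5],[0,0,0]],[[0,-0.02,0.6],[0,0,0]],[[0,-0.02,0.7],[0,0,0]],[[0,-0.02,0.8],[0,0,0]],[[0,-0.02,0.9],[0,0,0]],[[0,-0.02,1],[0,0,0]]]'
python3 -m inch '[[[0,0,0.08],[0,0,0]],[[0,0,0.16],[0,0,0]],[[0,0,0.24],[0,0,0]],[[0,0,0.32],[0,0,0]],[[0,0,0.38],[0,0,0]],[[0,0,0.42],[0,0,0]],[[0,0,0.46],[0,0,0]],[[0,0,0.48],[0,0,0]],[[0,0,0.5],[0,0,0]],[[0,0,0.5],[0,0,0]]]'
```

```text
clock: 9.25
position: [0.562, -0.1515, 0.0897]
ee_rot: [0.631, 0.731, -0.197, -0.169]
ft_force: [0.7, -0.1, 0.6]
grip_width: 0.881
grasp_force: 0.0
clock: 10.25
position: [0.5425, -0.1544, 0.0556]
ee_rot: [0.631, 0.731, -0.197, -0.169]
ft_force: [0.3, 0.5, -0.6]
grip_width: 0.881
grasp_force: 0.0
```

```bash
python3 -m inch '[[[0,0,0],[0,0,0]],[[0,0,0],[0,0,0]],[[0,0,0],[0,0,0]],[[0,0,0],[0,0,0]],[[0,0,0],[0,0,0]],[[0,0,0],[0,0,0]],[[0,0,0],[0,0,0]],[[0,0,0],[0,0,0]],[[0,0,0],[0,0,0]],[[0,0,0],[0,0,0]]]' 0.5 40
python3 save.py w4
```

```text
clock: 11.25
position: [0.5431, -0.1543, 0.0561]
ee_rot: [0.631, 0.731, -0.196, -0.169]
ft_force: [3.0, 0.4, 6.6]
grip_width: 0.725
grasp_force: 43.5
11.25 [ 0.5431 -0.1543  0.0561]
```

View pics/w4.png

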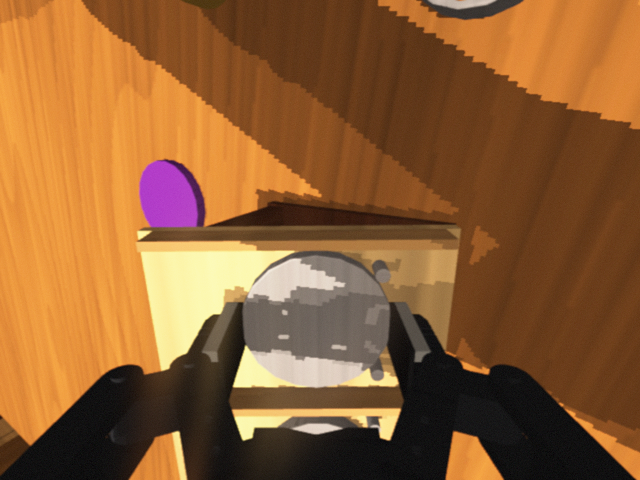

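The sole is gripped, with its outline spanning columns 245–390 and rows 251–387. The tips just touched the floor with about 7 N. I'll compute the lateral offset in the grip and the turn to level.

```bash
python3 - <<'E'
from goto import *
import pickle
o,im=pickle.load(open('w4.pkl','rb'));Rc=R.from_quat(o['ee_rot']).as_matrix()
q=plane('wrist',[(317,318.5),(317,251),(317,387)],o['position']-Rc[:,2]*.012,-Rc[:,2],o)
print('disc in tool mm',((q-o['position'])@Rc*1000).round(1))
go([.46,.246,.13],level(64))
E
```

```text
disc in tool mm [[  3.2  -0.6 -12. ]
 [ 33.4  -0.6 -12. ]
 [-31.9  -0.5 -12. ]]
clock 11.3 shift [ 5.101 -0.718 -0.659] turn [-0.646  0.202  0.747]
```

```bash
python3 -m inch '[[[0,0,-0.12],[0,0,0]],[[0,0,-0.3],[0,0,0]],[[0,0,-0.5],[0,0,0]],[[0.2,0,-0.65],[-0.09,0.03,0.1]],[[0.4,0,-0.8],[-0.18,0.06,0.21]],[[0.6,0,-0.9],[-0.27,0.09,0.32]],[[0.8,0,-1],[-0.37,0.12,0.43]],[[1,0,-1],[-0.46,0.14,0.53]],[[1,0,-1],[-0.56,0.17,0.64]],[[1,0,-1],[-0.646,0.202,0.747]]]'
python3 - <<'E'
from goto import *
go([.46,.246,.13],level(64))
E
```

```text
clock: 12.3
position: [0.5708, -0.0689, 0.1258]
ee_rot: [0.849, 0.529, 0.001, 0.0]
ft_force: [0.2, -0.3, -0.5]
grip_width: 0.715
grasp_force: 43.9
clock 12.3 shift [ 2.922 -2.979 -0.052] turn [ 0.002 -0.002 -0.004]
```

```bash
python3 -m inch '[[[0.2,-0.2,0],[0,0,0]],[[0.4,-0.4,0],[0,0,0]],[[0.6,-0.6,0],[0,0,0]],[[0.8,-0.8,0],[0,0,0]],[[1,-1,0],[0,0,0]],[[1,-1,0],[0,0,0]],[[1,-1,0],[0,0,0]],[[1,-1,0],[0,0,0]],[[1,-1,0],[0,0,0]],[[1,-1,0],[0,0,0]]]'
python3 -m inch '[[[0.2,-0.2,0],[0,0,0]],[[0.4,-0.4,0],[0,0,0]],[[0.6,-0.6,0],[0,0,0]],[[0.8,-0.8,0],[0,0,0]],[[1,-1,0],[0,0,0]],[[1,-1,0],[0,0,0]],[[1,-1,0],[0,0,0]],[[1,-1,0],[0,0,0]],[[1,-1,0],[0,0,0]],[[1,-1,0],[0,0,0]]]'
python3 -m inch '[[[0.2,-0.2,0],[0,0,0]],[[0.4,-0.4,0],[0,0,0]],[[0.6,-0.6,0],[0,0,0]],[[0.8,-0.85,0],[0,0,0]],[[0.91,-0.98,0],[0,0,0]],[[0.91,-0.98,0.1],[0,0,0]],[[0.91,-0.98,0.2],[0,0,0]],[[0.91,-0.98,0.3],[0,0,0]],[[0.91,-0.98,0.4],[0,0,0]],[[0.91,-0.98,0.45],[0,0,0]]]'
python3 save.py w5
python3 - <<'E'
from goto import *
go([.46,.246,.078],level(64))
o=manip.get_obs();print(o['ft_force'])
E
```

```text
clock: 13.3
position: [0.5338, 0.0368, 0.1249]
ee_rot: [0.848, 0.529, -0.001, -0.0]
ft_force: [-0.3, 0.8, -1.1]
grip_width: 0.72
grasp_force: 44.0
clock: 14.3
position: [0.497, 0.1439, 0.1249]
ee_rot: [0.848, 0.529, -0.001, -0.0]
ft_force: [-1.2, 0.5, -0.4]
grip_width: 0.717
grasp_force: 44.0
clock: 15.3
position: [0.4581, 0.2434, 0.0879]
ee_rot: [0.848, 0.529, -0.001, -0.0]
ft_force: [-0.6, -0.3, -0.8]
grip_width: 0.723
grasp_force: 44.0
15.3 [0.4581 0.2434 0.0879]
clock 15.35 shift [0.039 0.01  0.12 ] turn [-0.002  0.003 -0.001]
[-1.94305986  0.10713048 -1.61317512]
```

View pics/w5.png

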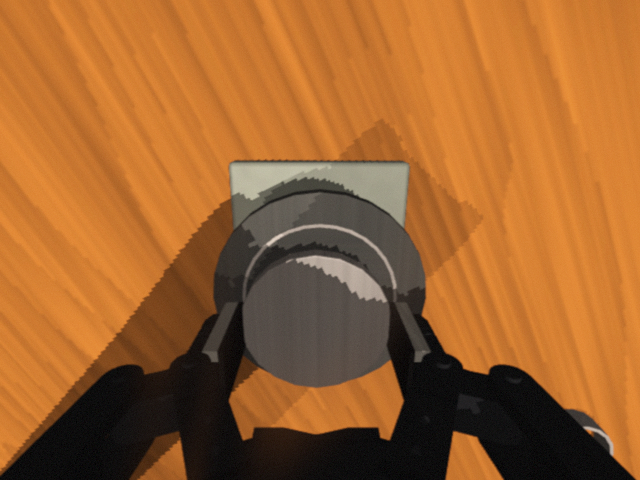

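The held disc spans columns 244–391. The ring line behind it spans columns 246–397, with its top at row 226. I'll locate the ring centre relative to the disc using automatic edge points.

```bash
cat > ring.py <<'E'
from goto import *
import pickle
from scipy.optimize import least_squares
def ringc(name,z,a0,a1,c=(321,300),rr=(62,90),r=.036):
    o,im=pickle.load(open(name+'.pkl','rb'));g=cv2.cvtColor(im,cv2.COLOR_RGB2GRAY).astype(np.float32)
    pts=[]
    for a in np.radians(np.arange(a0,a1,4)):
        k=np.arange(*rr,.5);xy=(np.array(c)+np.outer(k,[np.cos(a),-np.sin(a)])).astype(np.float32)
        v=cv2.remap(g,xy[:,:1].copy(),xy[:,1:].copy(),1)[:,0]
        pts.append(xy[v.argmax()])
    q=plane('wrist',pts,[0,0,z],[0,0,1],o)[:,:2]
    s=least_squares(lambda p:np.hypot(*(q-p).T)-r,q.mean(0),loss='soft_l1',f_scale=.0005)
    print('ring',s.x.round(4),'resid',np.abs(s.fun).round(4).mean());return o,s.x
if __name__=='__main__':
    for z in(.079,.082,.085):o,c=ringc('w5',z,25,156)
    q=plane('wrist',[(317.5,250),(317.5,386),(244,318),(391,318)],o['position']+[0,0,.012],[0,0,1],o)
    print('disc x mid',(q[0]+q[1])/2,'y mid',(q[2]+q[3])/2,'diam',np.linalg.norm(q[0]-q[1]),np.linalg.norm(q[2]-q[3]))
    print(o['position'])
E
python3 ring.py
```

```text
ring [0.4604 0.2442] resid 0.00011212121212121212
ring [0.4607 0.2449] resid 0.00018181818181818183
ring [0.4609 0.2456] resid 0.0002575757575757576
disc x mid [0.45940922 0.2440164  0.09987822] y mid [0.46039765 0.24605722 0.09987822] diam 0.06531520465529933 0.06168997062641426
[0.45812742 0.24344483 0.08787822]
```

```bash
python3 -m inch '[[[0.02,0.01,0.02],[0,0,0]],[[0.02,0.01,0.04],[0,0,0]],[[0.02,0.01,0.06],[0,0,0]],[[0.02,0.01,0.07],[0,0,0]],[[0.02,0.01,0.08],[0,0,0]],[[0.02,0.01,0.09],[0,0,0]],[[0.02,0.01,0.1],[0,0,0]],[[0.02,0.01,0.1],[0,0,0]],[[0.02,0.01,0.1],[0,0,0]],[[0.02,0.01,0.1],[0,0,0]]]'
python3 -c "
from h import *
print(np.mean([snap('wrist')[0]['ft_force'] for _ in range(3)],0))"
```

```text
clock: 16.35
position: [0.4596, 0.2456, 0.081]
ee_rot: [0.848, 0.53, -0.0, -0.0]
ft_force: [-0.1, 0.5, -2.2]
grip_width: 0.717
grasp_force: 44.0
[-0.04399468  0.1866653  -2.14953565]
```

```bash
python3 -m inch '[[[0,0,0.01],[0,0,0]],[[0,0,0.02],[0,0,0]],[[0,0,0.03],[0,0,0]],[[0,0,0.03],[0,0,0]],[[0,0,0.03],[0,0,0]],[[0,0,0.03],[0,0,0]],[[0,0,0.03],[0,0,0]],[[0,0,0.03],[0,0,0]],[[0,0,0.03],[0,0,0]],[[0,0,0.03],[0,0,0]]]'
python3 -c "
from h import *
print(np.mean([snap('wrist')[0]['ft_force'] for _ in range(3)],0))"
```

```text
clock: 17.5
position: [0.4596, 0.2455, 0.0786]
ee_rot: [0.848, 0.53, -0.0, -0.0]
ft_force: [0.0, -0.7, -2.0]
grip_width: 0.717
grasp_force: 44.0
[-0.13818535 -0.30074345 -2.02955063]
```

```bash
python3 -m inch '[[[0,0,0.01],[0,0,0]],[[0,0,0.02],[0,0,0]],[[0,0,0.03],[0,0,0]],[[0,0,0.03],[0,0,0]],[[0,0,0.03],[0,0,0]],[[0,0,0.03],[0,0,0]],[[0,0,0.03],[0,0,0]],[[0,0,0.03],[0,0,0]],[[0,0,0.03],[0,0,0]],[[0,0,0.03],[0,0,0]]]'
python3 -c "
from h import *
print(np.mean([snap('wrist')[0]['ft_force'] for _ in range(3)],0))"
```

```text
clock: 18.65
position: [0.4596, 0.2456, 0.0762]
ee_rot: [0.848, 0.53, -0.0, -0.0]
ft_force: [-0.9, -0.5, 1.7]
grip_width: 0.722
grasp_force: 44.3
[-0.68062549 -0.06851167  0.93379814]
```

```bash
python3 -m inch '[[[0,0,0],[0,0,0]],[[0,0,0],[0,0,0]],[[0,0,0],[0,0,0]],[[0,0,0],[0,0,0]],[[0,0,0],[0,0,0]],[[0,0,-0.05],[0,0,0]],[[0,0,-0.2],[0,0,0]],[[0,0,-0.45],[0,0,0]],[[0,0,-0.75],[0,0,0]],[[0,0,-0.85],[0,0,0]]]' 0.88
python3 save.py w6
python3 - <<'E'
from goto import *
Rt=rackR();n=-Rt[:,2]
go(np.array([.5682,-.3053,.058])+n*.07,Rt)
E
```

```text
clock: 19.8
position: [0.4609, 0.246, 0.1471]
ee_rot: [0.848, 0.53, 0.001, -0.001]
ft_force: [0.5, -0.1, 0.3]
grip_width: 0.881
grasp_force: 0.0
19.8 [0.4609 0.246  0.1471]
clock 19.85 shift [-5.36   4.589  0.338] turn [ 0.648 -0.205 -0.748]
```

View pics/w6.png

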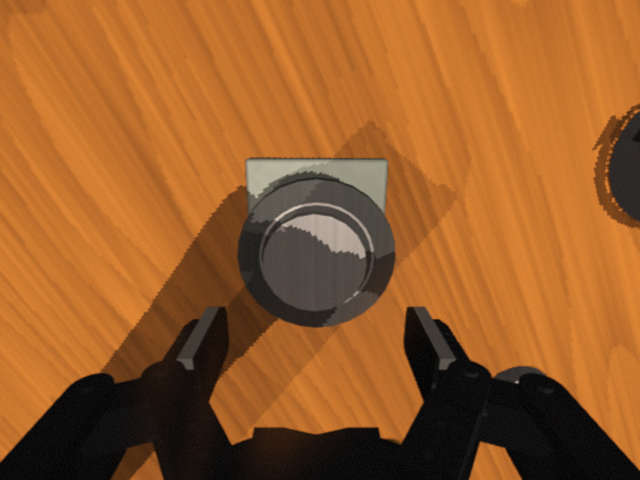

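The sole sits flat inside the ring, with columns 261–370 and rows 213–311; the ring spans columns 259–374 and the plate columns 238–395.

```bash
python3 - <<'E'
from ring import *
o,im=pickle.load(open('w6.pkl','rb'))
def mid(px,z):
    q=plane('wrist',px,[0,0,z],[0,0,1],o);a=(q[0]+q[1])/2;b=(q[2]+q[3])/2
    x=np.array([.438,.899,0]);y=np.array([.899,-.438,0])
    return (x*(a@x)+y*(b@y))[:2].round(4),np.linalg.norm(q[0]-q[1]).round(4),np.linalg.norm(q[2]-q[3]).round(4)
print('sole',mid([(315.5,213),(315.5,311),(261,260),(370,260)],.0884))
print('plate',mid([(316.5,178),(316.5,327),(238,250),(395,250)],.0804))
E
```

```text
sole (array([0.4605, 0.2449]), np.float64(0.0643), np.float64(0.0662))
plate (array([0.4616, 0.2457]), np.float64(0.1001), np.float64(0.0982))
```

```bash
python3 -m inch '[[[-0.2,0.17,0],[0,0,0]],[[-0.4,0.34,0],[0,0,0]],[[-0.6,0.51,0],[0,0,0]],[[-0.8,0.68,0],[0,0,0]],[[-1,0.86,0],[0,0,0]],[[-1,0.86,0],[0,0,0]],[[-1,0.86,0],[0,0,0]],[[-1,0.86,0],[0,0,0]],[[-1,0.86,0],[0,0,0]],[[-1,0.86,0],[0,0,0]]]' 0.8
python3 -m inch '[[[-0.2,0.17,0],[0,0,0]],[[-0.4,0.34,0],[0,0,0]],[[-0.6,0.51,0],[0,0,0]],[[-0.8,0.68,0],[0,0,0]],[[-1,0.86,0],[0,0,0]],[[-1,0.86,0],[0,0,0]],[[-1,0.86,0],[0,0,0]],[[-1,0.86,0],[0,0,0]],[[-1,0.86,0],[0,0,0]],[[-1,0.86,0],[0,0,0]]]'
python3 -m inch '[[[-0.2,0.17,0],[0,0,0]],[[-0.4,0.34,0],[0,0,0]],[[-0.6,0.51,0],[0,0,0]],[[-0.8,0.68,0],[0,0,0]],[[-1,0.86,0],[0,0,0]],[[-1,0.86,0],[0,0,0]],[[-1,0.86,0],[0,0,0]],[[-1,0.86,0],[0,0,0]],[[-1,0.86,0],[0,0,0]],[[-1,0.86,0],[0,0,0]]]'
python3 -m inch '[[[-0.2,0.17,0],[0.08,-0.03,-0.09]],[[-0.4,0.34,0],[0.16,-0.05,-0.18]],[[-0.6,0.51,0],[0.24,-0.08,-0.27]],[[-0.8,0.68,0],[0.32,-0.1,-0.36]],[[-1,0.86,0],[0.4,-0.13,-0.46]],[[-1,0.86,0],[0.48,-0.16,-0.55]],[[-1,0.86,0],[0.56,-0.18,-0.65]],[[-1,0.86,0],[0.648,-0.205,-0.748]],[[-1,0.86,0],[0.648,-0.205,-0.748]],[[-1,0.86,0],[0.648,-0.205,-0.748]]]'
python3 - <<'E'
from goto import *
Rt=rackR();n=-Rt[:,2]
go(np.array([.5682,-.3053,.058])+n*.05,Rt)
E
```

```text
clock: 20.85
position: [0.4863, 0.1441, 0.144]
ee_rot: [0.848, 0.53, -0.001, -0.0]
ft_force: [0.3, 0.7, -0.0]
grip_width: 0.805
grasp_force: 0.0
clock: 21.85
position: [0.5131, 0.0421, 0.1441]
ee_rot: [0.848, 0.53, -0.0, -0.0]
ft_force: [1.0, -0.7, 1.1]
grip_width: 0.803
grasp_force: 0.0
clock: 22.85
position: [0.54, -0.0598, 0.1441]
ee_rot: [0.848, 0.53, -0.0, -0.001]
ft_force: [-0.1, -0.6, -0.1]
grip_width: 0.8
grasp_force: 0.0
clock: 23.85
position: [0.5669, -0.1626, 0.1436]
ee_rot: [0.631, 0.731, -0.198, -0.169]
ft_force: [-1.4, -0.5, -0.6]
grip_width: 0.801
grasp_force: 0.0
clock 23.85 shift [-1.765  0.327  0.428] turn [-0.003  0.003 -0.004]
```

```bash
python3 -m inch '[[[-0.2,0.03,0.04],[0,0,0]],[[-0.4,0.06,0.08],[0,0,0]],[[-0.6,0.1,0.12],[0,0,0]],[[-0.8,0.13,0.16],[0,0,0]],[[-0.9,0.16,0.2],[0,0,0]],[[-1,0.2,0.2],[0,0,0]],[[-1,0.2,0.2],[0,0,0]],[[-1,0.2,0.2],[0,0,0]],[[-1,0.2,0.2],[0,0,0]],[[-1,0.2,0.2],[0,0,0]]]'
python3 save.py w7
python3 - <<'E'
from goto import *
import pickle
o,im=pickle.load(open('w7.pkl','rb'));Rt=rackR();n=-Rt[:,2]
hsv=cv2.cvtColor(im,cv2.COLOR_RGB2HSV);m=((hsv[:,:,2]>150)&(hsv[:,:,1]<70)).astype(np.uint8)
m=cv2.morphologyEx(m,cv2.MORPH_OPEN,np.ones((5,5)))
for c in cv2.findContours(m,0,2)[0]:
    if cv2.contourArea(c)>800: print(cv2.contourArea(c),cv2.boundingRect(c))
px=proj('wrist',np.array([.5682,-.3053,.058])+n*.014,o);print('pred',px)
go(np.array([.5682,-.3053,.058])+n*.05,Rt)
E
```

```text
clock: 24.85
position: [0.5846, -0.2404, 0.1225]
ee_rot: [0.63, 0.732, -0.198, -0.169]
ft_force: [0.4, -0.4, 0.1]
grip_width: 0.797
grasp_force: 0.0
24.85 [ 0.5846 -0.2404  0.1225]
5056.5 (288, 320, 88, 74)
2251.5 (290, 200, 83, 44)
pred [[332.90265597 352.15729496]]
clock 24.9 shift [-0.771  0.126  0.236] turn [-0.004  0.003 -0.001]
```

```bash
python3 - <<'E'
from goto import *
import pickle
o,im=pickle.load(open('w7.pkl','rb'));Rt=rackR();n=-Rt[:,2]
P=np.array([.5682,-.3053,.058])
q=plane('wrist',[(332,320),(332,393.5),(288,356),(375.5,356)],P+n*.014,n,o)
print('tool coords rel P (mm)',((q-P)@Rt*1000).round(1))
for h in (.05,.03,0,-.001):go(P+n*h,Rt)
E
```

```text
tool coords rel P (mm) [[ 24.   -0.9 -14. ]
 [-33.4  -0.1 -14. ]
 [ -3.  -29.4 -14. ]
 [ -2.9  28.  -14. ]]
clock 24.9 shift [-0.771  0.126  0.236] turn [-0.004  0.003 -0.001]
clock 24.9 shift [-0.77   0.127  0.486] turn [-0.004  0.003 -0.001]
clock 24.9 shift [-0.769  0.128  0.861] turn [-0.004  0.003 -0.001]
clock 24.9 shift [-0.769  0.128  0.873] turn [-0.004  0.003 -0.001]
```

```bash
python3 -m inch '[[[-0.3,0.05,0],[0,0,0]],[[-0.6,0.09,0.05],[0,0,0]],[[-0.8,0.12,0.12],[0,0,0]],[[-0.83,0.12,0.2],[0,0,0]],[[-0.83,0.12,0.3],[0,0,0]],[[-0.83,0.12,0.42],[0,0,0]],[[-0.83,0.12,0.54],[0,0,0]],[[-0.83,0.12,0.66],[0,0,0]],[[-0.83,0.12,0.77],[0,0,0]],[[-0.83,0.12,0.82],[0,0,0]]]'
python3 -m inch '[[[0,0,0],[0,0,0]],[[0,0,0],[0,0,0]],[[0,0,0],[0,0,0]],[[0,0,0],[0,0,0]],[[0,0,0],[0,0,0]],[[0,0,0],[0,0,0]],[[0,0,0],[0,0,0]],[[0,0,0],[0,0,0]],[[0,0,0],[0,0,0]],[[0,0,0],[0,0,0]]]' 0.45
python3 save.py w8
python3 - <<'E'
from goto import *
import pickle
o,im=pickle.load(open('w8.pkl','rb'))
hsv=cv2.cvtColor(im,cv2.COLOR_RGB2HSV);m=((hsv[:,:,2]>110)&(hsv[:,:,1]<70)).astype(np.uint8)
m=cv2.morphologyEx(m,cv2.MORPH_OPEN,np.ones((5,5)))
for c in cv2.findContours(m,0,2)[0]:
    if cv2.contourArea(c)>800: print(cv2.contourArea(c),cv2.boundingRect(c))
go([.4605,.2449,.13],level(64))
E
```

```text
clock: 25.9
position: [0.569, -0.3102, 0.06]
ee_rot: [0.63, 0.731, -0.198, -0.17]
ft_force: [0.2, 0.5, -0.6]
grip_width: 0.8
grasp_force: 0.0
clock: 26.9
position: [0.5697, -0.3105, 0.0609]
ee_rot: [0.63, 0.731, -0.198, -0.169]
ft_force: [-0.1, -0.2, -1.9]
grip_width: 0.654
grasp_force: 42.5
26.9 [ 0.5697 -0.3105  0.0609]
10844.5 (252, 258, 131, 122)
1491.0 (249, 131, 73, 64)
clock 26.95 shift [ 7.066 -0.722 -0.598] turn [-0.65   0.205  0.748]
```

View pics/w8.png

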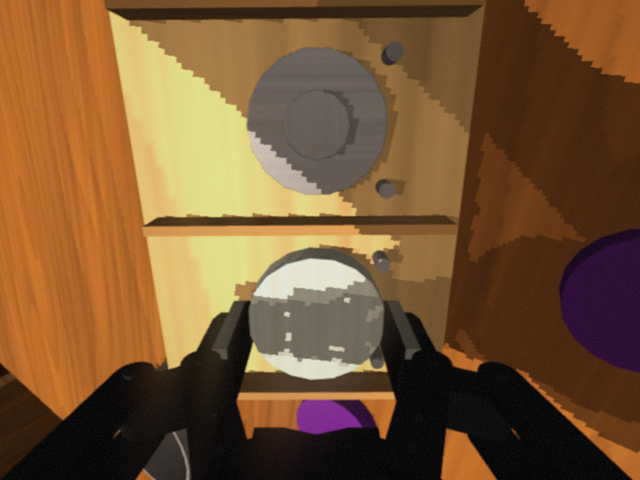

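The core is gripped and its top face spans columns 252–383 and rows 258–380. The cap is at (317,121), spanning columns 248–387 and rows 48–194.

```bash
python3 - <<'E'
from goto import *
import pickle
o,im=pickle.load(open('w8.pkl','rb'));Rc=R.from_quat(o['ee_rot']).as_matrix()
q=plane('wrist',[(317,258),(317,380),(252,320),(383,320)],o['position']-Rc[:,2]*.011,Rc[:,2],o);print('core tool mm',((q-o['position'])@Rc*1000).round(1))
q=plane('wrist',[(317,48),(317,194),(248,121),(387,121)],o['position']-Rc[:,2]*.005,Rc[:,2],o);t=(q-o['position'])@Rc;print('cap tool mm',(t*1000).round(1))
c=o['position']+Rc@np.array([(t[0,0]+t[1,0])/2,(t[2,1]+t[3,1])/2,.003]);print('cap under',c.round(4))
go([.4605,.2449,.13],level(56))
E
```

```text
core tool mm [[ 30.   -0.6 -11. ]
 [-28.9  -0.5 -11. ]
 [  1.9 -28.1 -11. ]
 [  1.9  27.3 -11. ]]
cap tool mm [[105.6  -0.7  -5. ]
 [ 54.6  -0.6  -5. ]
 [ 81.7 -26.   -5. ]
 [ 81.7  25.1  -5. ]]
cap under [ 0.556  -0.2316  0.0584]
clock 26.95 shift [ 7.066 -0.722 -0.598] turn [-0.639  0.252  0.921]
```

```bash
python3 -m inch '[[[0,0,-0.12],[0,0,0]],[[0,0,-0.3],[0,0,0]],[[0,0,-0.5],[0,0,0]],[[0.2,0,-0.65],[-0.09,0.04,0.13]],[[0.4,0,-0.8],[-0.18,0.07,0.26]],[[0.6,0,-0.9],[-0.27,0.11,0.4]],[[0.8,0,-1],[-0.37,0.15,0.53]],[[1,0,-1],[-0.46,0.18,0.66]],[[1,0,-1],[-0.55,0.22,0.79]],[[1,0,-1],[-0.639,0.252,0.921]]]'
python3 - <<'E'
from goto import *
go([.4605,.2449,.13],level(56))
E
```

```text
clock: 27.95
position: [0.598, -0.2252, 0.1311]
ee_rot: [0.884, 0.468, 0.002, 0.001]
ft_force: [1.1, 0.3, -0.9]
grip_width: 0.662
grasp_force: 42.8
clock 27.95 shift [ 3.893 -4.726  0.007] turn [ 0.005 -0.003 -0.005]
```

```bash
python3 -m inch '[[[0.2,-0.2,0],[0,0,0]],[[0.4,-0.4,0],[0,0,0]],[[0.6,-0.6,0],[0,0,0]],[[0.8,-0.8,0],[0,0,0]],[[0.97,-1,0],[0,0,0]],[[0.97,-1,0],[0,0,0]],[[0.97,-1,0],[0,0,0]],[[0.97,-1,0],[0,0,0]],[[0.97,-1,0],[0,0,0]],[[0.97,-1,0],[0,0,0]]]'
python3 -m inch '[[[0.2,-0.2,0],[0,0,0]],[[0.4,-0.4,0],[0,0,0]],[[0.6,-0.6,0],[0,0,0]],[[0.8,-0.8,0],[0,0,0]],[[0.97,-1,0],[0,0,0]],[[0.97,-1,0],[0,0,0]],[[0.97,-1,0],[0,0,0]],[[0.97,-1,0],[0,0,0]],[[0.97,-1,0],[0,0,0]],[[0.97,-1,0],[0,0,0]]]'
python3 -m inch '[[[0.2,-0.2,0],[0,0,0]],[[0.4,-0.4,0],[0,0,0]],[[0.6,-0.6,0],[0,0,0]],[[0.8,-0.8,0],[0,0,0]],[[0.97,-1,0],[0,0,0]],[[0.97,-1,0],[0,0,0]],[[0.97,-1,0],[0,0,0]],[[0.97,-1,0],[0,0,0]],[[0.97,-1,0],[0,0,0]],[[0.97,-1,0],[0,0,0]]]'
python3 -m inch '[[[0.2,-0.2,0],[0,0,0]],[[0.4,-0.4,0],[0,0,0]],[[0.6,-0.6,0],[0,0,0]],[[0.8,-0.8,0],[0,0,0]],[[0.97,-1,0],[0,0,0]],[[0.97,-1,0],[0,0,0]],[[0.97,-1,0],[0,0,0]],[[0.97,-1,0],[0,0,0]],[[0.97,-1,0],[0,0,0]],[[0.97,-1,0],[0,0,0]]]'
python3 - <<'E'
from goto import *
go([.4605,.2449,.098],level(56))
E
```

```text
clock: 28.95
position: [0.5747, -0.1171, 0.13]
ee_rot: [0.883, 0.469, 0.0, 0.0]
ft_force: [0.0, -0.5, -1.6]
grip_width: 0.649
grasp_force: 42.9
clock: 29.95
position: [0.5518, -0.0081, 0.1299]
ee_rot: [0.883, 0.469, 0.0, 0.0]
ft_force: [-0.6, -0.2, -0.4]
grip_width: 0.655
grasp_force: 43.0
clock: 30.95
position: [0.5289, 0.1011, 0.1299]
ee_rot: [0.883, 0.469, 0.0, 0.0]
ft_force: [0.4, 0.3, -1.0]
grip_width: 0.656
grasp_force: 43.0
clock: 31.95
position: [0.5061, 0.2102, 0.13]
ee_rot: [0.883, 0.469, 0.0, -0.0]
ft_force: [0.4, -0.9, -2.1]
grip_width: 0.65
grasp_force: 43.0
clock 31.95 shift [ 0.04  -0.715  0.4  ] turn [ 0.    -0.    -0.001]
```

```bash
python3 -m inch '[[[0.01,-0.18,0],[0,0,0]],[[0.02,-0.36,0],[0,0,0]],[[0.03,-0.54,0],[0,0,0]],[[0.03,-0.715,0.05],[0,0,0]],[[0.035,-0.715,0.12],[0,0,0]],[[0.035,-0.715,0.2],[0,0,0]],[[0.035,-0.715,0.3],[0,0,0]],[[0.035,-0.715,0.36],[0,0,0]],[[0.035,-0.715,0.4],[0,0,0]],[[0.035,-0.715,0.4],[0,0,0]]]'
python3 save.py w9
python3 -c "
from h import *
print(np.mean([snap('wrist')[0]['ft_force'] for _ in range(2)],0))"
```

```text
clock: 32.95
position: [0.46, 0.2448, 0.0974]
ee_rot: [0.883, 0.469, -0.0, 0.0]
ft_force: [-0.9, 0.8, -2.3]
grip_width: 0.65
grasp_force: 43.1
32.95 [0.46   0.2448 0.0974]
[-0.51924623  0.07751304 -0.74345695]
```

View pics/w9.png

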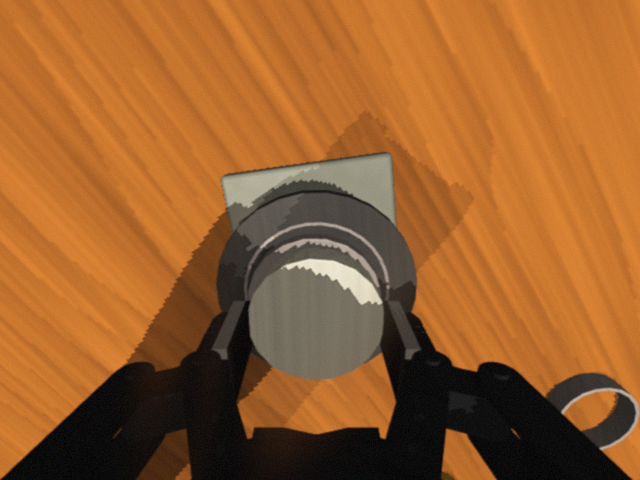

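The held core spans columns 249–384 and the plate columns 217–416, so both are centred at column 316.5. The sole's far edge shows at row 238.

```bash
python3 - <<'E'
from goto import *
import pickle
o,im=pickle.load(open('w9.pkl','rb'));Rc=R.from_quat(o['ee_rot']).as_matrix()
for nm,px,z in(('sole far',(316.5,238),.0876),('core far',(316.5,258),.0974+.011),('core near',(316.5,380),.0974+.011),('ring far',(316.5,223),.0796)):
    print(nm,((plane('wrist',[px],[0,0,z],[0,0,1],o)-o['position'])@Rc*1000).round(1))
E
python3 -m inch '[[[0,0,0.02],[0,0,0]],[[0,0,0.04],[0,0,0]],[[0,0,0.05],[0,0,0]],[[0,0,0.06],[0,0,0]],[[0,0,0.06],[0,0,0]],[[0,0,0.06],[0,0,0]],[[0,0,0.06],[0,0,0]],[[0,0,0.06],[0,0,0]],[[0,0,0.06],[0,0,0]],[[0,0,0.06],[0,0,0]]]'
python3 -c "
from h import *
print(np.mean([snap('wrist')[0]['ft_force'] for _ in range(2)],0))"
```

```text
sole far [[31.5  0.5  9.8]]
core far [[ 30.    0.5 -11. ]]
core near [[-29.1   0.5 -11. ]]
ring far [[36.3  0.6 17.8]]
clock: 34.1
position: [0.46, 0.2453, 0.0932]
ee_rot: [0.883, 0.47, 0.0, -0.0]
ft_force: [-0.7, 0.6, -1.4]
grip_width: 0.655
grasp_force: 43.1
[-0.57400194  0.66127631 -1.2989586 ]
```

```bash
python3 -m inch '[[[-0.01,0,0.01],[0,0,0]],[[-0.01,0,0.02],[0,0,0]],[[-0.01,0,0.03],[0,0,0]],[[-0.01,0,0.03],[0,0,0]],[[-0.01,0,0.03],[0,0,0]],[[-0.01,0,0.03],[0,0,0]],[[-0.01,0,0.03],[0,0,0]],[[-0.01,0,0.03],[0,0,0]],[[-0.01,0,0.03],[0,0,0]],[[-0.01,0,0.03],[0,0,0]]]'
python3 -c "
from h import *
print(np.mean([snap('wrist')[0]['ft_force'] for _ in range(2)],0))"
```

```text
clock: 35.2
position: [0.4595, 0.2446, 0.0908]
ee_rot: [0.883, 0.47, 0.0, -0.0]
ft_force: [-0.3, 0.2, -1.9]
grip_width: 0.655
grasp_force: 43.1
[-0.47302643  0.11813682 -1.79436872]
```

```bash
python3 -m inch '[[[0,0,0.01],[0,0,0]],[[0,0,0.02],[0,0,0]],[[0,0,0.03],[0,0,0]],[[0,0,0.03],[0,0,0]],[[0,0,0.03],[0,0,0]],[[0,0,0.03],[0,0,0]],[[0,0,0.03],[0,0,0]],[[0,0,0.03],[0,0,0]],[[0,0,0.03],[0,0,0]],[[0,0,0.03],[0,0,0]]]'
python3 -c "
from h import *
print(np.mean([snap('wrist')[0]['ft_force'] for _ in range(2)],0))"
```

```text
clock: 36.3
position: [0.4596, 0.2446, 0.0884]
ee_rot: [0.883, 0.47, 0.0, -0.0]
ft_force: [-0.3, 0.1, 0.6]
grip_width: 0.655
grasp_force: 43.3
[-0.2690858  -0.0428038   1.27969315]
```

```bash
python3 -m inch '[[[0,0,0],[0,0,0]],[[0,0,0],[0,0,0]],[[0,0,0],[0,0,0]],[[0,0,0],[0,0,0]],[[0,0,0],[0,0,0]],[[0,0,-0.05],[0,0,0]],[[0,0,-0.2],[0,0,0]],[[0,0,-0.4],[0,0,0]],[[0,0,-0.6],[0,0,0]],[[0,0,-0.7],[0,0,0]]]' 0.8
python3 save.py w10
python3 - <<'E'
from goto import *
import pickle
o,im=pickle.load(open('w10.pkl','rb'))
hsv=cv2.cvtColor(im,cv2.COLOR_RGB2HSV);cv2.imwrite('pics/c10.png',cv2.resize(im[150:350,210:430,::-1],(660,600),interpolation=2))
Rt=rackR();n=-Rt[:,2]
go(np.array([.556,-.2316,.0584])+n*.06,Rt)
E
```

```text
clock: 37.4
position: [0.4602, 0.2449, 0.1464]
ee_rot: [0.883, 0.469, 0.001, -0.0]
ft_force: [-0.1, 0.3, 0.8]
grip_width: 0.802
grasp_force: 0.0
37.4 [0.4602 0.2449 0.1464]
clock 37.45 shift [-4.021  4.598  0.445] turn [ 0.638 -0.251 -0.921]
```

View pics/c10.png

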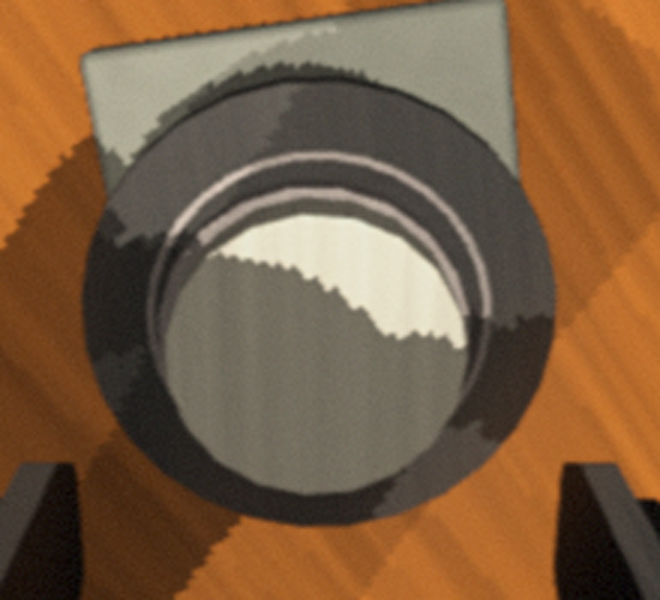

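The core sits flat on the sole, with its top face spanning columns 265–366 and rows 221–315.

```bash
python3 - <<'E'
from goto import *
import pickle
o,im=pickle.load(open('w10.pkl','rb'));Rc=R.from_quat(o['ee_rot']).as_matrix()
q=plane('wrist',[(315.5,221),(315.5,314.7),(265,268),(366,268)],[0,0,.101],[0,0,1],o);t=(q-o['position'])@Rc
print((t*1000).round(1),'core centre',o['position']+Rc@np.array([(t[0,0]+t[1,0])/2,(t[2,1]+t[3,1])/2,0]))
E
python3 -m inch '[[[-0.18,0.2,0],[0,0,0]],[[-0.36,0.4,0],[0,0,0]],[[-0.54,0.6,0],[0,0,0]],[[-0.72,0.8,0],[0,0,0]],[[-0.88,1,0],[0,0,0]],[[-0.88,1,0],[0,0,0]],[[-0.88,1,0],[0,0,0]],[[-0.88,1,0],[0,0,0]],[[-0.88,1,0],[0,0,0]],[[-0.88,1,0],[0,0,0]]]' 0.75
python3 -m inch '[[[-0.18,0.2,0],[0,0,0]],[[-0.36,0.4,0],[0,0,0]],[[-0.54,0.6,0],[0,0,0]],[[-0.72,0.8,0],[0,0,0]],[[-0.88,1,0],[0,0,0]],[[-0.88,1,0],[0,0,0]],[[-0.88,1,0],[0,0,0]],[[-0.88,1,0],[0,0,0]],[[-0.88,1,0],[0,0,0]],[[-0.88,1,0],[0,0,0]]]'
python3 -m inch '[[[-0.18,0.2,0],[0,0,0]],[[-0.36,0.4,0],[0,0,0]],[[-0.54,0.6,0],[0,0,0]],[[-0.72,0.8,0],[0,0,0]],[[-0.88,1,0],[0,0,0]],[[-0.88,1,0],[0,0,0]],[[-0.88,1,0],[0,0,0]],[[-0.88,1,0],[0,0,0]],[[-0.88,1,0],[0,0,0]],[[-0.88,1,0],[0,0,0]]]'
python3 -m inch '[[[-0.18,0.2,0],[0.08,-0.03,-0.11]],[[-0.36,0.4,0],[0.16,-0.06,-0.22]],[[-0.54,0.6,0],[0.24,-0.09,-0.34]],[[-0.72,0.8,0],[0.32,-0.13,-0.46]],[[-0.88,1,0],[0.4,-0.16,-0.57]],[[-0.88,1,0],[0.48,-0.19,-0.69]],[[-0.88,1,0],[0.56,-0.22,-0.8]],[[-0.88,1,0],[0.638,-0.251,-0.921]],[[-0.88,1,0],[0.638,-0.251,-0.921]],[[-0.88,1,0],[0.638,-0.251,-0.921]]]'
python3 save.py w11
python3 - <<'E'
from goto import *
import pickle
o,im=pickle.load(open('w11.pkl','rb'));Rt=rackR();n=-Rt[:,2];P=np.array([.556,-.2316,.0584])
g=cv2.cvtColor(im,cv2.COLOR_RGB2HSV);c=proj('wrist',P+n*.008,o);print('pred',c)
m=((g[:,:,1]<75)&(g[:,:,2]>70)).astype(np.uint8);m=cv2.morphologyEx(m,cv2.MORPH_OPEN,np.ones((5,5)))
for k in cv2.findContours(m,0,2)[0]:
    if cv2.contourArea(k)>800: print(cv2.contourArea(k),cv2.boundingRect(k))
for h in(.06,.001):go(P+n*h,Rt)
E
```

```text
[[ 29.7   0.1  45.5]
 [-28.4   0.1  45.3]
 [  1.8 -28.8  45.4]
 [  1.8  29.   45.4]] core centre [0.460659   0.24536404 0.14637558]
clock: 38.45
position: [0.4863, 0.1422, 0.1443]
ee_rot: [0.883, 0.47, 0.0, -0.0]
ft_force: [0.4, -0.3, 0.2]
grip_width: 0.748
grasp_force: 0.0
clock: 39.45
position: [0.5133, 0.0392, 0.1443]
ee_rot: [0.883, 0.47, 0.0, -0.0]
ft_force: [-0.1, -1.0, -0.6]
grip_width: 0.749
grasp_force: 0.0
clock: 40.45
position: [0.5404, -0.0638, 0.1443]
ee_rot: [0.883, 0.47, 0.0, -0.0]
ft_force: [-0.2, -0.0, -0.3]
grip_width: 0.753
grasp_force: 0.0
clock: 41.45
position: [0.5676, -0.1675, 0.1439]
ee_rot: [0.631, 0.731, -0.197, -0.168]
ft_force: [-0.7, -0.2, 0.5]
grip_width: 0.749
grasp_force: 0.0
41.45 [ 0.5676 -0.1675  0.1439]
pred [[352.46421973 333.13221918]]
3647.0 (316, 299, 74, 66)
clock 41.5 shift [-0.764  0.318  0.312] turn [-0.001  0.002 -0.005]
clock 41.5 shift [-0.763  0.319  1.049] turn [-0.001  0.002 -0.005]
```

```bash
python3 -m inch '[[[-0.25,0.1,0],[0,0,0]],[[-0.5,0.2,0.1],[0,0,0]],[[-0.76,0.32,0.2],[0,0,0]],[[-0.76,0.32,0.35],[0,0,0]],[[-0.76,0.32,0.5],[0,0,0]],[[-0.76,0.32,0.62],[0,0,0]],[[-0.76,0.32,0.74],[0,0,0]],[[-0.76,0.32,0.84],[0,0,0]],[[-0.76,0.32,0.93],[0,0,0]],[[-0.76,0.32,1],[0,0,0]]]'
python3 -m inch '[[[0,0,0.03],[0,0,0]],[[0,0,0.03],[0,0,0]],[[0,0,0.03],[0,0,0]],[[0,0,0.03],[0,0,0]],[[0,0,0.03],[0,0,0]],[[0,0,0.03],[0,0,0]],[[0,0,0.03],[0,0,0]],[[0,0,0.03],[0,0,0]],[[0,0,0.03],[0,0,0]],[[0,0,0.03],[0,0,0]]]' 0.4
python3 save.py w12
python3 - <<'E'
from goto import *
import pickle
o,im=pickle.load(open('w12.pkl','rb'));Rt=rackR();n=-Rt[:,2];P=np.array([.556,-.2316,.0584])
print('h',(o['position']-P)@n)
g=cv2.cvtColor(im,cv2.COLOR_RGB2HSV)
m=((g[:,:,1]<75)&(g[:,:,2]>70)).astype(np.uint8);m=cv2.morphologyEx(m,cv2.MORPH_OPEN,np.ones((5,5)))
for k in cv2.findContours(m,0,2)[0]:
    if cv2.contourArea(k)>800: print(cv2.contourArea(k),cv2.boundingRect(k))
go([.4607,.2454,.14],level(60))
E
```

```text
clock: 42.5
position: [0.5583, -0.2305, 0.062]
ee_rot: [0.63, 0.731, -0.198, -0.169]
ft_force: [-0.3, 0.0, -0.5]
grip_width: 0.748
grasp_force: 0.0
clock: 43.5
position: [0.5576, -0.2308, 0.0603]
ee_rot: [0.63, 0.731, -0.197, -0.169]
ft_force: [2.8, 1.4, -0.8]
grip_width: 0.574
grasp_force: 41.7
43.5 [ 0.5576 -0.2308  0.0603]
h 0.0025185121282905046
9418.0 (260, 265, 113, 104)
clock 43.55 shift [ 6.065 -0.781 -0.713] turn [-0.643  0.227  0.835]
```

View pics/w12.png

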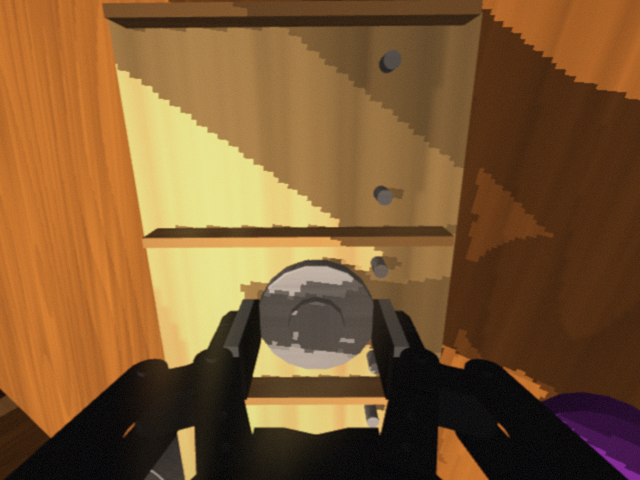

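The cap is gripped boss-up, with its top face spanning columns 260–373 and rows 265–369, and the pins are clear. That also puts me at 12 pictures viewed, over the limit of 10, so from here I'll measure numerically only.

```bash
python3 - <<'E'
from goto import *
import pickle
o,im=pickle.load(open('w12.pkl','rb'));Rc=R.from_quat(o['ee_rot']).as_matrix()
q=plane('wrist',[(317,264),(317,369),(260,318),(373,318)],o['position']-Rc[:,2]*.0055,Rc[:,2],o);print('cap tool mm',((q-o['position'])@Rc*1000).round(1))
E
python3 -m inch '[[[0,0,-0.12],[0,0,0]],[[0,0,-0.3],[0,0,0]],[[0,0,-0.5],[0,0,0]],[[0.2,0,-0.65],[-0.09,0.03,0.12]],[[0.4,0,-0.8],[-0.18,0.06,0.24]],[[0.6,0,-0.9],[-0.27,0.1,0.36]],[[0.8,0,-1],[-0.37,0.13,0.48]],[[1,0,-1],[-0.46,0.16,0.6]],[[1,0,-1],[-0.55,0.19,0.72]],[[1,0,-1],[-0.643,0.227,0.835]]]'
python3 - <<'E'
from goto import *
go([.4607,.2454,.135],level(60))
E
```

```text
cap tool mm [[ 25.2  -0.6  -5.5]
 [-27.3  -0.5  -5.5]
 [ -0.4 -25.6  -5.5]
 [ -0.4  24.1  -5.5]]
clock: 44.55
position: [0.5852, -0.1454, 0.1299]
ee_rot: [0.867, 0.498, 0.001, 0.001]
ft_force: [0.6, 0.3, -0.8]
grip_width: 0.566
grasp_force: 41.7
clock 44.55 shift [ 3.439 -3.803 -0.067] turn [ 0.002 -0.001 -0.005]
```

```bash
python3 -m inch '[[[0.2,-0.2,-0.02],[0,0,0]],[[0.4,-0.4,-0.04],[0,0,0]],[[0.6,-0.6,-0.06],[0,0,0]],[[0.8,-0.8,-0.07],[0,0,0]],[[0.9,-1,-0.07],[0,0,0]],[[0.9,-1,-0.07],[0,0,0]],[[0.9,-1,-0.07],[0,0,0]],[[0.9,-1,-0.07],[0,0,0]],[[0.9,-1,-0.07],[0,0,0]],[[0.9,-1,-0.07],[0,0,0]]]'
python3 -m inch '[[[0.2,-0.2,0],[0,0,0]],[[0.4,-0.4,0],[0,0,0]],[[0.6,-0.6,0],[0,0,0]],[[0.8,-0.8,0],[0,0,0]],[[0.9,-1,0],[0,0,0]],[[0.9,-1,0],[0,0,0]],[[0.9,-1,0],[0,0,0]],[[0.9,-1,0],[0,0,0]],[[0.9,-1,0],[0,0,0]],[[0.9,-1,0],[0,0,0]]]'
python3 -m inch '[[[0.2,-0.2,0],[0,0,0]],[[0.4,-0.4,0],[0,0,0]],[[0.6,-0.6,0],[0,0,0]],[[0.8,-0.8,0],[0,0,0]],[[0.9,-1,0],[0,0,0]],[[0.9,-1,0],[0,0,0]],[[0.9,-1,0],[0,0,0]],[[0.9,-1,0],[0,0,0]],[[0.9,-1,0],[0,0,0]],[[0.9,-1,0],[0,0,0]]]'
python3 - <<'E'
from goto import *
go([.4607,.2454,.108],level(60))
E
```

```text
clock: 45.55
position: [0.5521, -0.0442, 0.135]
ee_rot: [0.866, 0.499, -0.0, 0.0]
ft_force: [-0.5, -0.2, -1.1]
grip_width: 0.576
grasp_force: 41.8
clock: 46.55
position: [0.519, 0.0582, 0.1349]
ee_rot: [0.866, 0.499, -0.0, 0.0]
ft_force: [0.3, -0.7, -0.8]
grip_width: 0.571
grasp_force: 41.9
clock: 47.55
position: [0.4858, 0.1607, 0.1349]
ee_rot: [0.866, 0.499, -0.0, 0.0]
ft_force: [0.2, -0.5, -0.8]
grip_width: 0.575
grasp_force: 41.9
clock 47.55 shift [ 0.759 -0.802  0.336] turn [ 0.     0.001 -0.002]
```

```bash
python3 -m inch '[[[0.2,-0.2,0],[0,0,0]],[[0.4,-0.4,0],[0,0,0]],[[0.6,-0.6,0],[0,0,0]],[[0.77,-0.8,0],[0,0,0]],[[0.77,-0.8,0.08],[0,0,0]],[[0.77,-0.8,0.16],[0,0,0]],[[0.77,-0.8,0.23],[0,0,0]],[[0.77,-0.8,0.29],[0,0,0]],[[0.77,-0.8,0.33],[0,0,0]],[[0.77,-0.8,0.33],[0,0,0]]]'
python3 save.py w13
python3 - <<'E'
from goto import *
import pickle
o,im=pickle.load(open('w13.pkl','rb'));Rc=R.from_quat(o['ee_rot']).as_matrix()
g=cv2.cvtColor(im,cv2.COLOR_RGB2HSV)
print(np.c_[np.arange(222,280,2),im[222:280:2,316]].tolist())
X=lambda x,y,z:(np.array([.4607,.2454,0])+Rc@np.array([x,y,0]))*[1,1,0]+[0,0,z]
print('pred core far edge',proj('wrist',[X(.029,0,.1)],o),'cap far',proj('wrist',o['position']+Rc@np.array([.0252,0,-.0055]),o),'sole far',proj('wrist',[X(.032,0,.0865)],o))
E
```

```text
clock: 48.55
position: [0.4609, 0.2461, 0.108]
ee_rot: [0.866, 0.5, -0.001, 0.0]
ft_force: [0.3, 0.3, -1.8]
grip_width: 0.574
grasp_force: 41.9
48.55 [0.4609 0.2461 0.108 ]
[[222, 131, 120, 110], [224, 76, 71, 64], [226, 77, 72, 66], [228, 78, 75, 69], [230, 71, 66, 61], [232, 63, 57, 53], [234, 121, 111, 103], [236, 192, 177, 165], [238, 123, 115, 103], [240, 95, 91, 78], [242, 98, 91, 80], [244, 98, 90, 79], [246, 118, 114, 99], [248, 236, 237, 220], [250, 240, 234, 216], [252, 238, 233, 213], [254, 239, 233, 215], [256, 240, 235, 215], [258, 191, 181, 160], [260, 85, 77, 69], [262, 61, 55, 51], [264, 61, 60, 52], [266, 79, 74, 66], [268, 88, 80, 76], [270, 90, 81, 77], [272, 88, 81, 75], [274, 89, 79, 74], [276, 87, 80, 73], [278, 86, 79, 74]]
pred core far edge [[315.84317512 246.13478768]] cap far [[315.34251499 263.81189422]] sole far [[315.82796013 230.94423982]]
```

```bash
python3 -m inch '[[[0,0,0.01],[0,0,0]],[[0,0,0.02],[0,0,0]],[[0,0,0.03],[0,0,0]],[[0,0,0.04],[0,0,0]],[[0,0,0.045],[0,0,0]],[[0,0,0.045],[0,0,0]],[[0,0,0.045],[0,0,0]],[[0,0,0.045],[0,0,0]],[[0,0,0.045],[0,0,0]],[[0,0,0.045],[0,0,0]]]'
python3 -c "
from h import *
print(np.mean([snap('wrist')[0]['ft_force'] for _ in range(2)],0))"
```

```text
clock: 49.6
position: [0.4609, 0.2467, 0.1049]
ee_rot: [0.866, 0.5, -0.0, 0.0]
ft_force: [-0.6, 0.4, -2.1]
grip_width: 0.573
grasp_force: 41.9
[-0.09290607  0.00841057 -1.69572901]
```

```bash
python3 -m inch '[[[0,0,0.01],[0,0,0]],[[0,0,0.02],[0,0,0]],[[0,0,0.03],[0,0,0]],[[0,0,0.03],[0,0,0]],[[0,0,0.03],[0,0,0]],[[0,0,0.03],[0,0,0]],[[0,0,0.03],[0,0,0]],[[0,0,0.03],[0,0,0]],[[0,0,0.03],[0,0,0]],[[0,0,0.03],[0,0,0]]]'
python3 -c "
from h import *
print(np.mean([snap('wrist')[0]['ft_force'] for _ in range(2)],0))"
```

```text
clock: 50.7
position: [0.4609, 0.2467, 0.1024]
ee_rot: [0.866, 0.5, -0.0, 0.0]
ft_force: [-0.5, -0.1, -0.4]
grip_width: 0.573
grasp_force: 42.0
[-0.62863023  0.23640436 -1.09472171]
```

```bash
python3 -m inch '[[[0,0,0.01],[0,0,0]],[[0,0,0.02],[0,0,0]],[[0,0,0.02],[0,0,0]],[[0,0,0.02],[0,0,0]],[[0,0,0.02],[0,0,0]],[[0,0,0.02],[0,0,0]],[[0,0,0.02],[0,0,0]],[[0,0,0.02],[0,0,0]],[[0,0,0.02],[0,0,0]],[[0,0,0.02],[0,0,0]]]'
python3 -c "
from h import *
print(np.mean([snap('wrist')[0]['ft_force'] for _ in range(3)],0))"
```

```text
clock: 51.8
position: [0.4609, 0.2467, 0.1009]
ee_rot: [0.866, 0.5, -0.0, 0.0]
ft_force: [-1.2, -0.5, 2.4]
grip_width: 0.574
grasp_force: 42.4
[-1.20907841  0.09543039  1.76244217]
```

```bash
python3 -m inch '[[[0,0,0],[0,0,0]],[[0,0,0],[0,0,0]],[[0,0,0],[0,0,0]],[[0,0,0],[0,0,0]],[[0,0,0],[0,0,0]],[[0,0,-0.05],[0,0,0]],[[0,0,-0.2],[0,0,0]],[[0,0,-0.4],[0,0,0]],[[0,0,-0.6],[0,0,0]],[[0,0,-0.7],[0,0,0]]]' 0.75
python3 save.py w14
python3 - <<'E'
from goto import *
import pickle
o,im=pickle.load(open('w14.pkl','rb'));Rc=R.from_quat(o['ee_rot']).as_matrix()
def P(x,y,z):return (np.array([.4607,.2454,0])+Rc@np.array([x,y,0]))*[1,1,0]+[0,0,z]
for nm,r,z in(('cap',.026,.107),('core',.029,.099),('sole',.032,.0855),('boss',.012,.112)):
    print(nm,[proj('wrist',P(x,y,z),o)[0].round(1).tolist() for x,y in((r,0),(-r,0),(0,-r),(0,r))])
g=cv2.cvtColor(im,cv2.COLOR_RGB2GRAY).astype(int)
def edges(v,off):
    d=v[2:]-v[:-2];return [(off+i+1,int(d[i])) for i in range(1,len(d)-1) if abs(d[i])>18 and abs(d[i])>=abs(d[i-1]) and abs(d[i])>abs(d[i+1])]
c=proj('wrist',P(0,0,.107),o)[0].astype(int);print('c',c)
print('col',edges(g[c[1]-80:c[1]+80,c[0]],c[1]-80))
print('row',edges(g[c[1],c[0]-80:c[0]+80],c[0]-80))
E
```

```text
clock: 52.95
position: [0.4616, 0.247, 0.1589]
ee_rot: [0.866, 0.5, 0.001, -0.0]
ft_force: [0.1, 0.4, -0.3]
grip_width: 0.749
grasp_force: 0.0
52.95 [0.4616 0.247  0.1589]
cap [[315.3, 227.4], [315.3, 308.5], [271.4, 269.6], [359.2, 269.5]]
core [[315.3, 218.7], [315.3, 306.5], [268.1, 264.4], [362.6, 264.4]]
sole [[315.3, 208.4], [315.3, 300.7], [266.0, 256.5], [364.6, 256.5]]
boss [[315.3, 253.5], [315.3, 291.6], [294.6, 272.9], [336.0, 272.9]]
c [315 269]
col [(np.int64(200), 63), (np.int64(202), -79), (np.int64(211), 97), (np.int64(214), -76), (np.int64(219), 127), (np.int64(225), -150), (np.int64(228), 112), (np.int64(240), -74), (np.int64(252), -21), (np.int64(254), 26), (np.int64(309), -34), (np.int64(318), 56)]
row [(np.int64(267), 34), (np.int64(271), -37), (np.int64(359), 24), (np.int64(362), -49), (np.int64(364), 23), (np.int64(366), -22), (np.int64(387), 65)]
```

```bash
python3 -c "
from workcell import manip
print(manip.hand_in())"
```

```text
the job is handed in; nothing more can be done
None
```

The sole, core and cap (boss up) are stacked in that order on the plate, centred to about 1 mm by my camera measurements. Each was set down with roughly 3 N and released, and I handed in at 53 s with the gripper clear. I viewed 12 pictures instead of the allowed 10.

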